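# Level the indexing station on its screw feet

## Task

The rotary indexing station stands tilted and rocks because its two red-knobbed levelling screws have been wound up. Turn both red knobs down until the station stands level, with the bubble inside its ring, and all four feet carry a fair share of the weight, so that it rocks on neither diagonal and the two locked feet are not jacked off their plates. Be gentle: never force a foot down hard, do not shove the station along the bench, and leave everything else where it is.

Things in the scene. Friction and masses are not known exactly. Their poses are not given: they have to be found in the camera images.
- station: Indexing station, about 3.2 kg: aluminium base plate 260 x 220 x 12 mm with grey housing and red disc (100 mm diameter, top 48 mm above the plate) centred at plate (14, -11) mm. Origin: plate centre, in the plane of the locked feet's tips; x, y along the 260 and 220 mm sides, z up; plate top at z = 48 mm. Screws at (x, y) mm: red knob 1 (-105, 85), red 2 (105, -85), locked 3 (105, 85), locked 4 (-105, -85).
- station_centre (a point): Centre of the top face of the base plate. The centre of mass lies about 8 mm from it towards red knob 2: at first the station rests on feet 2, 3 and 4 with foot 1 in the air, and about 2 N down on knob 1 rocks it about the line through the locked feet. Near a red knob (within 60 mm of its axis) nothing stands higher above the plate than 36 mm.
- knob_1_top (a point): Centre of the top of red knob 1, on its axis: upright fluted cylinder, 36 mm diameter, 26 mm high, its underside about 17 to 18 mm above the plate at the start (13 mm when its tip is level with the locked ones). Right-hand screw: turning it clockwise seen from above lowers knob and foot by 8 mm a turn (1.27 mm a radian) in the plate. Self-locking, about 0.05 N m to turn, more under load.
- knob_2_top (a point): Centre of the top of red knob 2; the same knob and screw as red knob 1. Each red knob's foot must be lowered by roughly 2 to 7.5 mm (1.5 to 6 rad). Once the last foot has just touched, about 0.45 rad more shares the load evenly among the four; about 0.85 rad more lifts the locked feet.
- foot_1: Foot of red knob 1: domed rubber tip, 24 mm diameter, turning with its screw. Origin: lowest point of the dome. Rubber gives about 0.02 mm per newton. It stands over its own square steel bearing plate (54 mm wide) whose top lies 5.8 to 10.2 mm above the bench; that height is not measured, so where the foot meets it has to be felt.
- foot_2: Foot of red knob 2, as foot 1, over its own bearing plate of unmeasured height (top 6.6 to 9.4 mm above the bench).
- foot_3: Foot of the locked black knob at plate (105, 85) mm: the same domed rubber tip, origin at its lowest point, on a bearing plate whose top is 8 mm above the bench. Held by a brass lock nut; it cannot be turned.
- foot_4: Foot of the locked black knob at plate (-105, -85) mm; as foot 3, its bearing plate's top also 8 mm above the bench.
- bubble: Bubble of the circular spirit level on the base plate: pale spot 11 mm across. It moves to the high side, 0.3 mm per milliradian (5.2 mm per degree) of tilt, up to 12 mm along each plate axis, and settles in about one second.
- level_centre (a point): Centre of the spirit level's glass (black mount of 44 mm diameter at plate (-88, 0) mm; this point 9 mm above the plate's top), with a black ring of 19 mm diameter drawn round it. The station is level when the bubble lies at this point.
- wrench: open-ended steel wrench, 190 mm long, lying flat; leave it alone. Origin: centre of its underside.
- puck_a: black turned plastic workpiece, 40 mm diameter, 28 mm high; leave it alone. Origin: centre of its underside.
- puck_b: aluminium workpiece, 40 mm diameter, 28 mm high; leave it alone. Origin: centre of its underside.
- pendant: grey hand-held control pendant lying flat, 90 x 170 x 30 mm; leave it alone. Origin: centre of its underside.
- part_tray: yellow two-compartment part tray, 160 x 120 x 35 mm; leave it alone. Origin: centre of its underside.

How it is judged:
By the outcome, as a careful person would: the job done as asked, in the order asked, and still so for the second after the job is handed in, with the robot touching nothing.
It also fails if it takes over 72 s, if anything falls off the work surface, if the arm or the gripper's body presses on something with over 40 N, if the wrist force passes 120 N, or if a joint passes its speed limit or range.

## Robot

A 7-joint arm with a two-finger parallel gripper is mounted at the origin on the work surface. World frame = base frame: x ahead of the robot, y to its left, z up, the work surface at z = 0. Lengths are in m, angles in rad, forces in N, time in s.
With the tool pointing down it reaches from about 0.425 to 0.825 m from the base axis. Payload 3.6 kg.
Tool frame: the origin (TCP) lies where the fingers leave the gripper's body, on its centre line; the fingertips stand 73 mm ahead of it and the grasp point (between the pads) lies 54 mm ahead of it; x points along the fingers, y is the direction in which the jaws open and shut, and the axes are right-handed (so a half turn about x gives the same grasp; the last joint's range is limited). The gripper opens to 85 mm and grips with 20 to 120 N. Pads are 22 mm wide; open, the fingers measure 114 mm over their backs; the gripper's body (76 mm by 85 mm) begins 54 mm behind the grasp point. The pads swing forward as they close: fully open they stand 13 mm farther back than shut.
Start: joints at [1.296, 0.615, -0.013, 1.423, 0.008, 1.103, -0.04], TCP at [0.159, -0.63, 0.304] pointing down, gripper open.
Joint ranges: [-3.12, 3.12], [-0.3, 2.06], [-1.34, 1.32], [0.26, 2.42], [-1.36, 4.5], [0.01, 1.98], [-2.84, 2.84]. Speed limits (rad/s): [2.79, 2.79, 3.14, 3.14, 3.14, 3.14, 3.14].

## Interface

Orientations are given as a unit quaternion [x, y, z, w].
In Python, from station import arm, snapshot, camera_info, ticket gives the robot as it stands. Calls block until the motion is done:
- arm.movep(position, orientation): joint-space move of the TCP to a pose.
- arm.line_to(position, velocity=0.15, ori=None): straight line of the TCP; ori=None keeps the orientation; velocity is the mean speed in m/s.
- arm.move_j(angles): joint-space move.
- arm.move_gripper(opening, effort=None): opening from 0.0 (shut) to 1.0 (fully open); effort is the grip in N (None keeps the last); returns when the fingers have stopped.
- arm.pause(seconds).
- arm.ik(position, orientation): joint angles nearest the present ones, or None.
- snapshot(name): name is "side" or "top" or "wrist"; returns the picture (384x512x3 uint8, blue, green, red); there is no depth.
- camera_info(name): a dict with "fx", "fy", "cx", "cy" (pixels), "R" (3x3) and "t" (3): a world point X has camera coordinates R X + t; the wrist camera has in their place "T_tool_cam" (4x4, takes a point from camera to tool coordinates, whose origin is the TCP and whose axes are the tool frame's). Camera axes: x right, y down, z forward; pixel columns grow to the right and rows downward; lengths in m; the calibration is good to about 2 mm. The wrist camera is an equidistant fisheye: a pixel r from the principal point sees the ray r / f radians off the axis. A picture is of the moment at which its call begins: read the wrist's pose just before it. camera_info takes no time and is no camera call.
A pose or a line that the arm cannot do raises arm.MotionError and nothing moves.
- ticket.finish_job(): hands the job in, once; it reports no verdict.
Readings, each from a call of its own:
- arm.read_time(): time.
- arm.read_joint_positions(): joint angles.
- arm.read_dq(): joint speeds.
- arm.read_effort(): joint torques, N m.
- arm.read_tool_pos(): TCP position.
- arm.read_eef_rot(): TCP orientation.
- arm.read_ft_force(): force on the tool from outside, world axes, zero at the start.
- arm.read_wrist_torque(): the same for the moment, N m.
- arm.read_opening(): opening from 0.0 (shut) to 1.0 (fully open).
Only numpy, scipy, OpenCV 4.12 (cv2) and the standard library are available. Lean on these libraries where they do the work, as an engineer would, in place of code of your own. Each camera call takes 0.05 s, during which the arm holds its last target.

## Working session

There is one attempt and no reset: what is moved stays moved. The work goes in short steps, each a Python script; the robot and the scene stay as the last script left them, time stands still between calls to the robot, and variables do not carry over. Pictures are saved under pics/ and viewed, and the job is handed in when it is done.

```bash
ls; mkdir -p pics
python3 - <<'E'
from station import arm, snapshot, camera_info, ticket
import cv2
for n in ["side","top","wrist"]:
    cv2.imwrite(f"pics/{n}0.png",snapshot(n)); print(n,camera_info(n))
print(arm.read_time(),arm.read_tool_pos(),arm.read_eef_rot(),arm.read_ft_force(),arm.read_joint_positions(),arm.read_opening())
E
```

```text
pics
side {'fx': 398.26194064405917, 'fy': 398.26194064405917, 'cx': 251.7341956734666, 'cy': 180.1546904195569, 'R': array([[-0.90236123, -0.43095533,  0.00466008],
       [-0.28435186,  0.58719877, -0.7578533 ],
       [ 0.32386452, -0.68518254, -0.65240835]]), 't': array([0.50082598, 0.18433107, 0.94366135])}
top {'fx': 369.9650136015217, 'fy': 369.9650136015217, 'cx': 252.73073014327062, 'cy': 183.65648940306306, 'R': array([[-0.01297251, -0.99969301,  0.02110912],
       [-0.99695852,  0.01130882, -0.07710909],
       [ 0.0768467 , -0.02204522, -0.99679917]]), 't': array([0.02976208, 0.52063838, 1.15238642])}
wrist {'fx': 297.3186396354542, 'fy': 297.3186396354542, 'cx': 250.24339838165008, 'cy': 191.5331613715238, 'T_tool_cam': array([[ 1.14905850e-03, -3.21305836e-01,  9.46974783e-01,
        -7.07113035e-02],
       [ 9.99998578e-01, -7.99660037e-04, -1.48471990e-03,
        -6.68540427e-04],
       [ 1.23430706e-03,  9.46975142e-01,  3.21304460e-01,
        -8.14688976e-02],
       [ 0.00000000e+00,  0.00000000e+00,  0.00000000e+00,
         1.00000000e+00]])}
0.15 [ 0.15932433 -0.62971288  0.303012  ] [-0.70159518 -0.08808774  0.70177406 -0.08670599] [-0.18748944  0.58034368 -0.1969253 ] [ 1.29651921  0.61567802 -0.01262657  1.42454426  0.00809751  1.10339058
 -0.04041876] 0.9984039583449689
```

View pics/top0.png

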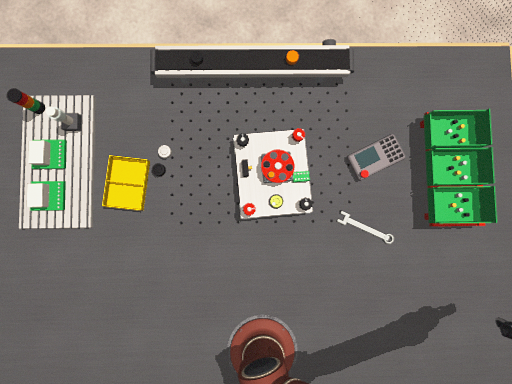

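View pics/side0.png

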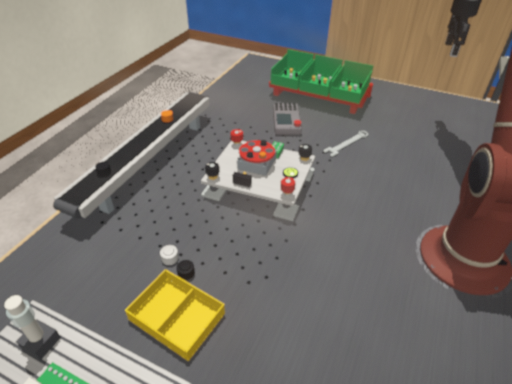

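View pics/wrist0.png

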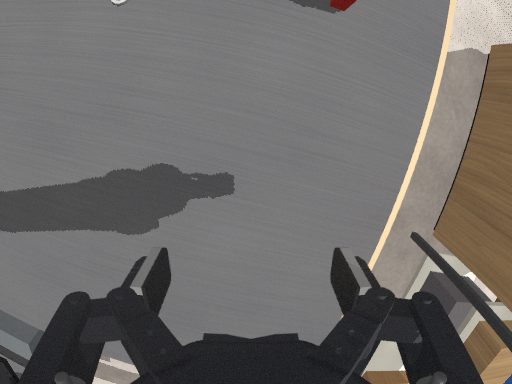

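```bash
cat > h.py <<'E'
from station import arm, snapshot, camera_info, ticket
import numpy as np, cv2
from scipy.spatial.transform import Rotation as Ro
def ray(n,u,v,pose=None):
    c=camera_info(n)
    x=np.array([(u-c['cx'])/c['fx'],(v-c['cy'])/c['fy']])
    if n!='wrist':
        d=c['R'].T@np.r_[x,1]; o=-c['R'].T@c['t']
    else:
        r=np.hypot(*x); dc=np.r_[x/max(r,1e-9)*np.sin(r),np.cos(r)]
        T=c['T_tool_cam']; p,R=pose
        d=R@(T[:3,:3]@dc); o=p+R@T[:3,3]
    return o,d/np.linalg.norm(d)
def onplane(n,u,v,z,pose=None):
    o,d=ray(n,u,v,pose); return o+d*(z-o[2])/d[2]
def pose(): return np.array(arm.read_tool_pos()),Ro.from_quat(arm.read_eef_rot()).as_matrix()
def down(psi):
    # tool x down; tool y at world angle psi
    x=np.array([0,0,-1.]); y=np.array([np.cos(psi),np.sin(psi),0]); 
    return Ro.from_matrix(np.c_[x,y,np.cross(x,y)]).as_quat()
def redmask(im):
    h=cv2.cvtColor(im,cv2.COLOR_BGR2HSV); return (((h[...,0]<8)|(h[...,0]>172))&(h[...,1]>150)&(h[...,2]>90)).astype(np.uint8)
def blobs(m,mn=20):
    n,l,s,c=cv2.connectedComponentsWithStats(m); return [(c[i].round(1).tolist(),s[i].tolist()) for i in range(1,n) if s[i][4]>=mn]
E
python3 - <<'E'
from h import *
im=cv2.imread('pics/top0.png')
for b in blobs(redmask(im)): print(b, onplane('top',*b[0],.095).round(4))
im=cv2.imread('pics/side0.png')
for b in blobs(redmask(im),30): print('side',b, onplane('side',*b[0],.095).round(4))
x=cv2.resize(cv2.imread('pics/top0.png')[115:230,220:330],None,fx=5,fy=5,interpolation=cv2.INTER_CUBIC);cv2.imwrite('pics/c.png',x)
x=cv2.resize(cv2.imread('pics/side0.png')[120:220,195:325],None,fx=6,fy=6,interpolation=cv2.INTER_CUBIC);cv2.imwrite('pics/cs.png',x)
q0=arm.read_joint_positions()
p=onplane('top',249,209,.095)
for psi in np.arange(-3.14,3.2,.3927):
    q=arm.ik([p[0],p[1],.25],down(psi)); print(round(psi,2), None if q is None else np.round(q,2))
E
```

```text
([23.2, 99.4], [17, 93, 11, 13, 72]) [0.7745 0.7054 0.095 ]
([298.1, 134.1], [292, 128, 13, 13, 93]) [ 0.6629 -0.1131  0.095 ]
([277.1, 166.1], [261, 150, 33, 33, 563]) [ 0.5668 -0.0482  0.095 ]
([364.2, 173.5], [361, 170, 8, 8, 49]) [ 0.5418 -0.3086  0.095 ]
([248.5, 208.9], [243, 203, 12, 13, 90]) [0.4407 0.0385 0.095 ]
([458.4, 224.4], [432, 223, 53, 3, 116]) [ 0.3867 -0.5851  0.095 ]
([237.1, 334.4], [231, 325, 14, 22, 38]) [0.0816 0.0756 0.095 ]
([283.0, 343.9], [278, 338, 9, 13, 27]) [ 0.0524 -0.0559  0.095 ]
([291.4, 346.4], [289, 339, 5, 16, 32]) [ 0.045  -0.0799  0.095 ]
([272.0, 376.9], [265, 369, 15, 15, 54]) [-0.0382 -0.0227  0.095 ]
side ([331.4, 95.3], [271, 83, 101, 26, 247]) [ 0.4726 -0.4497  0.095 ]
side ([236.3, 136.2], [231, 130, 12, 12, 91]) [ 0.65   -0.0939  0.095 ]
side ([257.0, 152.5], [240, 141, 34, 21, 309]) [ 0.5626 -0.0486  0.095 ]
side ([287.7, 185.3], [282, 177, 12, 15, 107]) [0.4361 0.0417 0.095 ]
-3.14 [ 0.62  0.61 -1.15  2.05  0.7   0.95  2.24]
-2.75 [-0.86  0.61  1.14  2.08 -0.72  0.91 -2.06]
-2.35 [-0.09  0.38 -0.06  2.06  0.03  0.7  -2.53]
-1.96 [-0.02  0.38 -0.15  2.06  0.09  0.71 -2.19]
-1.57 [ 0.07  0.39 -0.27  2.06  0.15  0.71 -1.87]
-1.18 [ 0.16  0.4  -0.39  2.06  0.22  0.73 -1.56]
-0.78 [ 0.21  0.41 -0.48  2.06  0.27  0.74 -1.22]
-0.39 [ 0.27  0.42 -0.56  2.05  0.32  0.75 -0.88]
0.0 [ 0.34  0.44 -0.65  2.05  0.38  0.77 -0.55]
0.39 [ 0.4   0.46 -0.75  2.05  0.44  0.79 -0.22]
0.79 [ 0.46  0.49 -0.84  2.05  0.5   0.82  0.11]
1.18 [ 0.51  0.52 -0.93  2.05  0.56  0.85  0.44]
1.57 [ 0.55  0.55 -1.01  2.05  0.61  0.88  0.77]
1.97 [ 0.62  0.61 -1.15  2.05  0.7   0.95  1.06]
2.36 [ 0.62  0.61 -1.15  2.05  0.7   0.95  1.45]
2.75 [ 0.62  0.61 -1.15  2.05  0.7   0.95  1.84]
3.14 [ 0.62  0.61 -1.15  2.05  0.7   0.95  2.24]
```

View pics/c.png

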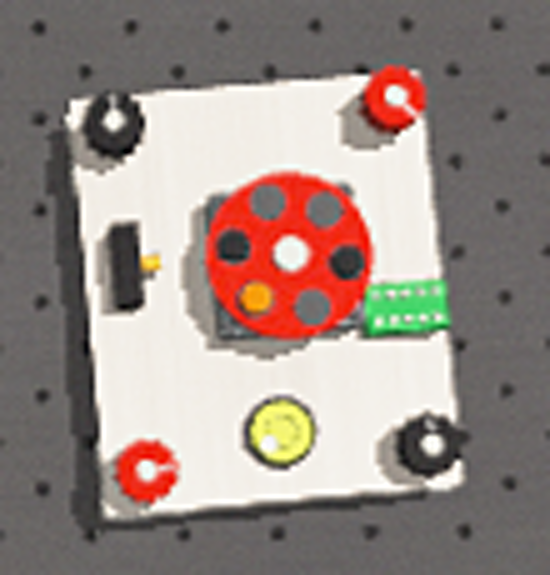

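View pics/cs.png

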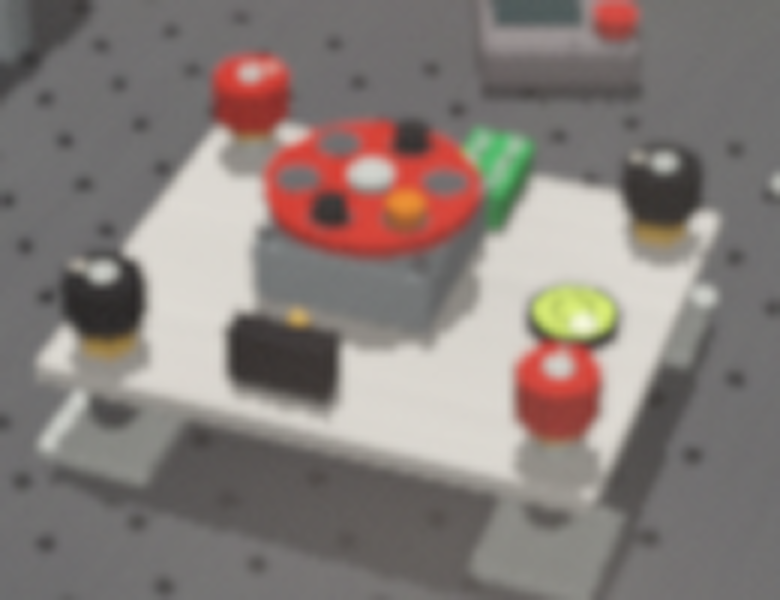

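Run:
```python
from h import *
t0=arm.read_time()
k2=np.array([.6629,-.1131])
best=None
for psi in np.arange(-3.1,3.2,.2):
    q=arm.ik([k2[0],k2[1],.235],down(psi))
    if q is not None and (best is None or abs(q[2])<abs(best[1][2])): best=(psi,np.array(q))
psi,q=best; print(psi,q.round(3))
q[6]=2.5
arm.move_j(q); print(arm.read_time()-t0)
arm.move_gripper(0.75,20)
p,R=pose(); im=snapshot('wrist'); cv2.imwrite('pics/w1.png',im)
print(p,R[:,0],np.arctan2(R[1,1],R[0,1]),arm.read_time(),arm.read_ft_force(),arm.read_wrist_torque())
for b in blobs(redmask(im),60): print(b, onplane('wrist',*b[0],.098,(p,R)).round(4))
np.savez('w1.npz',p=p,R=R)
```

```text
-1.6999999999999988 [ 0.141  0.714 -0.008  1.434  0.006  0.994 -1.569]
2.5667
[ 0.66285836 -0.11338504  0.23503446] [ 3.47292605e-05 -4.28412397e-05 -9.99999998e-01] 2.3681359809737463 3.1167 [ 0.50095093  0.09121441 -0.28600575] [-0.03196692  0.03014342  0.00333855]
([388.9, 176.6], [335, 118, 113, 122, 6714]) [ 0.5665 -0.0545  0.098 ]
([506.9, 140.5], [500, 136, 12, 10, 71]) [0.445  0.0108 0.098 ]
([504.9, 149.5], [497, 144, 15, 14, 95]) [0.4519 0.0163 0.098 ]
([246.8, 199.7], [223, 172, 48, 53, 1467]) [ 0.6591 -0.1189  0.098 ]
```

View pics/w1.png

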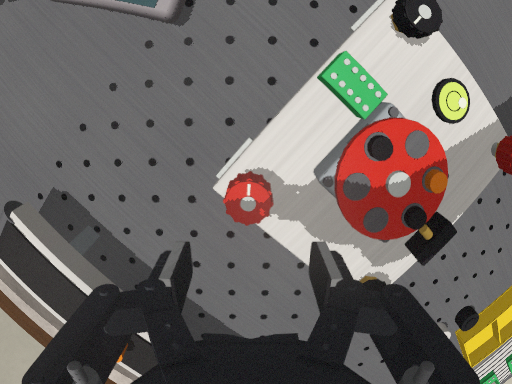

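Run:
```python
from h import *
d=np.load('w1.npz'); ps=(d['p'],d['R']); im=cv2.imread('pics/w1.png')
cv2.imwrite('pics/w1c.png',np.hstack([cv2.resize(im[165:235,210:285],(525,490),interpolation=cv2.INTER_CUBIC),cv2.resize(im[75:128,430:472],(268,490))[:, :268]]))
for z in (.096,.098,.1): print(onplane('wrist',248,204,z,ps).round(4), onplane('top',299.3,134.3,z).round(4))
print(onplane('wrist',399,184,.106,ps),onplane('top',278.3,166,.106))
```

```text
[ 0.6615 -0.1153  0.096 ] [ 0.662  -0.1166  0.096 ]
[ 0.6609 -0.1158  0.098 ] [ 0.6616 -0.1163  0.098 ]
[ 0.6604 -0.1164  0.1   ] [ 0.6612 -0.116   0.1   ]
[ 0.56485368 -0.04800149  0.106     ] [ 0.56569395 -0.05077823  0.106     ]
```

View pics/w1c.png

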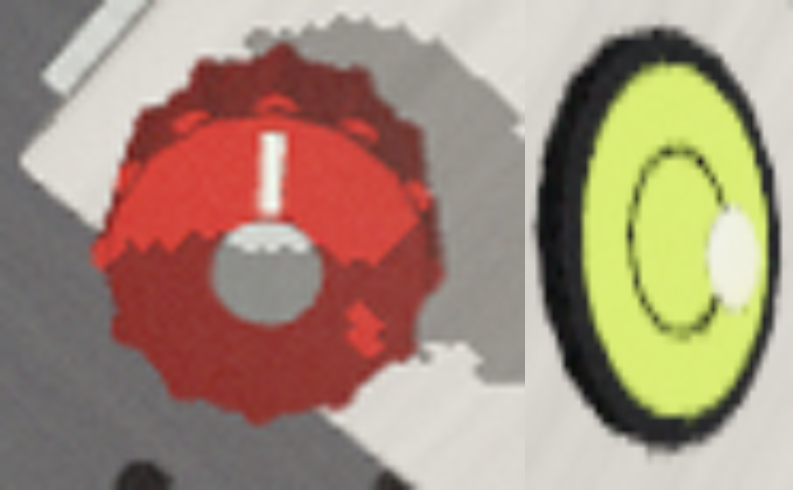

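```bash
cat >> h.py <<'E'
YAW=np.radians(4.7)
N12=np.array([np.cos(YAW+np.arctan2(85*1.0,-105)),0]) # unused
def bub(uvb,uvc,ps,z=.066):
    d=(onplane('wrist',*uvb,z,ps)-onplane('wrist',*uvc,z,ps))[:2]
    c,s=np.cos(YAW),np.sin(YAW); dl=np.array([c*d[0]+s*d[1],-s*d[0]+c*d[1]])*1000
    n=np.array([-85,105])/135.1   # perpendicular to 3-4 diagonal, towards 1
    a=np.array([105,85])/135.1
    return dl, dl@n, dl@a   # mm in plate, component to knob 1, along 3-direction
def level(im,ps,guess):
    # glass yellow mask; bubble = pale; centre=glass disc fit
    h=cv2.cvtColor(im,cv2.COLOR_BGR2HSV)
    u,v=map(int,guess); r=45
    roi=(slice(max(v-r,0),v+r),slice(max(u-r,0),u+r))
    y=((h[...,0]>28)&(h[...,0]<42)&(h[...,1]>90)&(h[...,2]>90)).astype(np.uint8); m=np.zeros_like(y); m[roi]=y[roi]
    cs,_=cv2.findContours(m,cv2.RETR_EXTERNAL,cv2.CHAIN_APPROX_NONE); c=max(cs,key=cv2.contourArea)
    hull=cv2.convexHull(c); el=cv2.fitEllipse(hull)
    f=np.zeros_like(m); cv2.fillPoly(f,[hull],1)
    w=((h[...,1]<70)&(h[...,2]>170)).astype(np.uint8)*f
    bs=sorted(blobs(w,3),key=lambda b:-b[1][4])
    return el,bs[:2]
E
python3 - <<'E'
from h import *
d=np.load('w1.npz'); ps=(d['p'],d['R']); im=cv2.imread('pics/w1.png')
print(bub((462.9,102.9),(454,101),ps), onplane('wrist',454,101,.065,ps))
el,bs=level(im,ps,(454,101)); print(el,bs,bub(bs[0][0],el[0],ps))
# predicted level centre: knob2 + R(yaw)*(-193,85)
c,s=np.cos(YAW),np.sin(YAW); print(.6612+(-.193*c-.085*s), -.1158+(-.193*s+.085*c))
E
```

```text
(array([-7.55925857,  9.20276003]), np.float64(11.908414369479278), np.float64(-0.0850299570532675)) [ 0.46062663 -0.04380695  0.065     ]
((452.9961242675781, 100.55392456054688), (29.18617820739746, 38.55461883544922), 175.58351135253906) [([462.2, 102.4], [458, 97, 9, 12, 72])] (array([-7.85547005,  9.38974862]), np.float64(12.240107768370184), np.float64(-0.19759972282436686))
0.46188421111056543 -0.04689995428606479
```

```bash
cat >> h.py <<'E'
_c,_s=np.cos(YAW),np.sin(YAW)
NW=np.array([_c*-85-_s*105,_s*-85+_c*105,0])/135.1  # world unit towards knob 1 side
def tquat(psi,th):
    # th>0: station high at knob 1, axis leans towards knob 2 (-NW)
    rv=np.cross([0,0,1],-NW)*th
    return (Ro.from_rotvec(rv)*Ro.from_quat(down(psi))).as_quat()
def axis(th):
    a=np.array([0,0,1.])-NW*th; return a/np.linalg.norm(a)
def go(gp,psi,th): # joints for grasp point gp
    q=arm.ik((np.array(gp)+.054*axis(th)).tolist(),tquat(psi,th).tolist())
    return None if q is None else np.array(q)
def ft(): return np.r_[arm.read_ft_force(),arm.read_wrist_torque()].round(2)
E
python3 - <<'E'
from h import *
psi=2.368; th=.040
gp=np.array([.6622,-.1158,.083])
print(np.round(arm.read_joint_positions(),3),arm.read_time())
q=go(gp+axis(th)*.06,psi,th); print(q.round(3)); arm.move_j(q)
print(arm.read_time(),ft())
arm.line_to((gp+.054*axis(th)).tolist(),velocity=.05)
print(arm.read_time(),ft(),arm.read_opening(),np.round(arm.read_tool_pos(),4))
for n in ('wrist',): cv2.imwrite('pics/w2.png',snapshot(n))
E
```

```text
[ 0.141  0.714 -0.008  1.434  0.006  0.994  2.5  ] 3.1167
[ 0.165  0.77  -0.023  1.434 -0.011  0.969  2.523]
3.3917 [-0.47  0.75 -0.47 -0.04 -0.01 -0.02]
4.7417 [ 0.12  0.46  0.08 -0.05  0.02 -0.04] 0.7511623279342047 [ 0.664  -0.1174  0.1374]
```

View pics/w2.png

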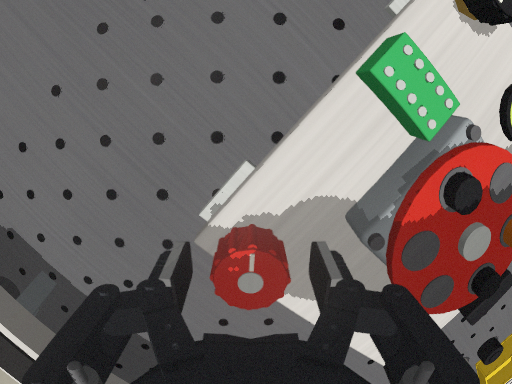

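Run:
```python
from h import *
ps=pose()
for z in (.093,.096): 
    x=onplane('wrist',250,283,z,ps); print(x.round(4), (ps[1].T@(x-ps[0])).round(4))
print(ft()); t=arm.read_time()
arm.move_gripper(0.3,20)
print(arm.read_time()-t,arm.read_opening(),ft(),np.round(arm.read_tool_pos(),4))
```

```text
[ 0.6627 -0.1144  0.093 ] [0.0445 0.0013 0.0012]
[ 0.6612 -0.1161  0.096 ] [ 0.0415  0.0013 -0.001 ]
[ 0.44  0.29 -0.31 -0.02 -0.02  0.02]
0.35830000000000073 0.4183715421212569 [-0.21 -0.3   1.05 -0.08 -0.09  0.  ] [ 0.664  -0.1175  0.1374]
```

Run:
```python
from h import *
psi0=2.368; th0=.040; gp0=np.array([.6622,-.1158,.083]); F=gp0-.076*axis(th0)
print(arm.read_time()); base=ft()
a=0; 
for i in range(13):
    a+=.3; th=th0-a*.00965
    q=go(F+.076*axis(th),psi0-a,th)
    if q is None: print('none',a);break
    arm.move_j(q); f=ft()
    print(round(a,2),round(arm.read_time(),2),f,q[[2,6]].round(2),round(arm.read_opening(),3))
    if abs(f[:3]).max()>8: print('stop');break
cv2.imwrite('pics/w3.png',snapshot('wrist'))
```

```text
5.15
0.3 5.49 [-0.14  0.33  2.34 -0.01 -0.   -0.09] [0.06 2.29] 0.416
0.6 5.83 [-0.12 -0.91  3.66  0.03 -0.01 -0.02] [0.14 2.05] 0.415
0.9 6.16 [-0.75 -0.24  3.79  0.16 -0.09 -0.  ] [0.23 1.82] 0.414
1.2 6.5 [-0.33  1.    3.51  0.25 -0.14 -0.01] [0.31 1.58] 0.414
1.5 6.84 [ 1.41  0.73  4.15  0.43 -0.26 -0.  ] [0.39 1.34] 0.411
1.8 7.18 [ 1.15  1.95  4.03  0.52 -0.53 -0.04] [0.47 1.1 ] 0.413
2.1 7.53 [ 1.4   1.73  4.77  0.5  -0.7  -0.05] [0.55 0.86] 0.416
2.4 7.87 [ 1.88  1.91  3.36  0.51 -0.97 -0.03] [0.63 0.62] 0.413
2.7 8.22 [ 3.62  3.3   3.9   0.41 -1.14 -0.07] [0.71 0.37] 0.414
3.0 8.57 [ 4.53  1.57  4.3   0.33 -1.26 -0.06] [0.78 0.12] 0.414
3.3 8.92 [ 5.22  3.02  3.41  0.31 -1.34 -0.04] [ 0.85 -0.13] 0.413
3.6 9.28 [ 5.07  2.56  3.18  0.22 -1.25 -0.03] [ 0.92 -0.39] 0.418
3.9 9.63 [ 5.62  2.2   3.57  0.23 -1.18 -0.05] [ 0.99 -0.65] 0.413
```

View pics/w3.png

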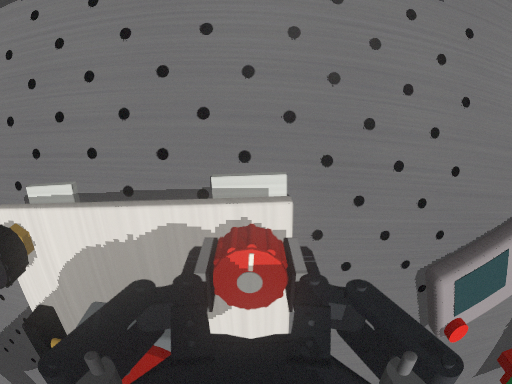

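Run:
```python
from h import *
arm.move_gripper(0.75); print(arm.read_time(),ft())
p=np.array(arm.read_tool_pos()); arm.line_to((p+[0,0,.07]).tolist(),velocity=.1)
k1=np.array([.438,.042]); tgt=[k1[0],k1[1],.235]
best=None
for psi in np.arange(-3.1,3.2,.2):
    q=arm.ik(tgt,down(psi).tolist())
    if q is not None and (best is None or abs(q[2])<abs(best[1][2])): best=(psi,np.array(q))
psi,q=best; print(psi,q.round(3)); 
q[6]=2.5 if True else 0
arm.move_j(q); arm.pause(.3); ps=pose(); im=snapshot('wrist'); cv2.imwrite('pics/w4.png',im); np.savez('w4.npz',p=ps[0],R=ps[1])
print(arm.read_time(),ps[0].round(4),np.arctan2(ps[1][1,1],ps[1][0,1]),np.round(arm.read_joint_positions(),3))
for b in blobs(redmask(im),200): print(b)
```

```text
10.075 [ 0.19 -0.09  0.86  0.02  0.03 -0.02]
1.500000000000004 [-0.427  0.417  0.39   2.097 -0.25   0.67   1.629]
13.9667 [0.438 0.042 0.235] 2.3704670107568515 [-0.427  0.418  0.39   2.097 -0.25   0.67   2.5  ]
([250.6, 199.2], [223, 173, 50, 54, 1433])
([81.1, 226.0], [33, 177, 95, 104, 4545])
([12.4, 233.9], [0, 216, 27, 39, 737])
```

View pics/w4.png

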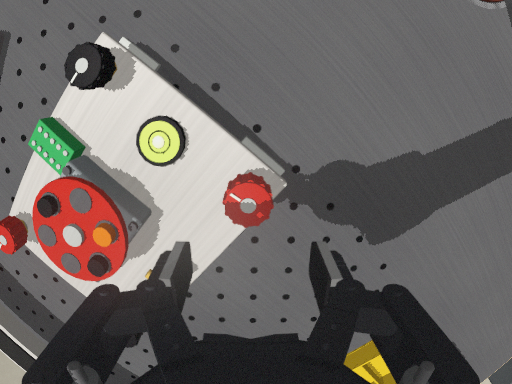

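```bash
cat > an.py <<'E'
from h import *
import sys
n=sys.argv[1]; g=(float(sys.argv[2]),float(sys.argv[3]))
d=np.load(n+'.npz'); ps=(d['p'],d['R']); im=cv2.imread(f'pics/{n}.png')
el,bs=level(im,ps,g); print(el,bs)
if bs: print(bub(bs[0][0],el[0],ps), onplane('wrist',*el[0],.065,ps))
u,v=map(int,g); cv2.imwrite(f'pics/{n}c.png',cv2.resize(im[v-30:v+30,u-30:u+30],(540,540),interpolation=cv2.INTER_CUBIC))
# white hub
E
python3 an.py w4 161 142
python3 - <<'E'
from h import *
d=np.load('w4.npz'); ps=(d['p'],d['R']); im=cv2.imread('pics/w4.png')
cv2.imwrite('pics/w4k.png',cv2.resize(im[165:235,215:285],(560,560),interpolation=cv2.INTER_CUBIC))
for z in (.097,.099,.101): print(onplane('wrist',248,206,z,ps).round(4))
E
```

```text
((159.09039306640625, 141.24850463867188), (40.81230545043945, 42.61558151245117), 166.50962829589844) [([157.7, 141.6], [152, 135, 12, 14, 125])]
(array([ 1.02142039, -0.78188315]), np.float64(-1.2503217193760303), np.float64(0.30191764340406535)) [ 0.45958212 -0.04385743  0.065     ]
[0.4375 0.0409 0.097 ]
[0.4369 0.0404 0.099 ]
[0.4364 0.0398 0.101 ]
```

View pics/w4c.png

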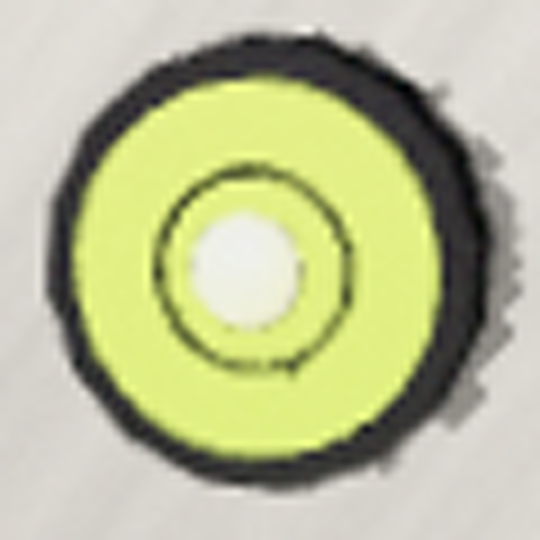

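View pics/w4k.png

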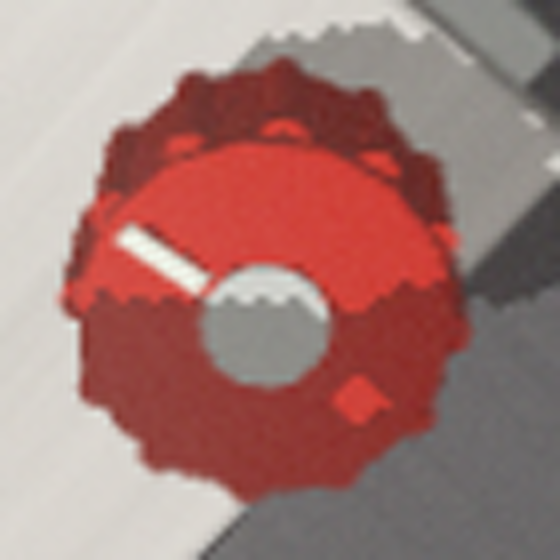

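```bash
cat >> h.py <<'E'
def fta(n=5):
    x=[]
    for i in range(n):
        x.append(np.r_[arm.read_ft_force(),arm.read_wrist_torque()]); arm.pause(.02)
    return np.mean(x,0).round(2)
E
python3 - <<'E'
from h import *
gp=np.array([.4369,.0402,.088]); psi=2.3705
arm.line_to((gp+[0,0,.054+.04]).tolist(),velocity=.15)
b0=fta(); print(arm.read_time(),b0)
arm.line_to((gp+[0,0,.054]).tolist(),velocity=.06)
q=np.array(arm.read_joint_positions())
ps=pose(); print(ps[0],q.round(3)); cv2.imwrite('pics/w5.png',snapshot('wrist'))
b1=fta(); arm.move_gripper(.3,20); b2=fta(); print(b1,b2,arm.read_opening(),arm.read_time())
qb=np.array(arm.ik((gp+[0,0,.054-.005]).tolist(),down(psi).tolist())); print(qb.round(3))
np.savez('k1.npz',qa=q,qb=qb,b=b1)
E
```

```text
14.55 [ 0.09 -0.04  0.4  -0.01 -0.01  0.01]
[0.43703281 0.04011304 0.14206553] [-0.324  0.583  0.266  2.187 -0.368  0.413  2.609]
[-0.14 -0.17 -0.13 -0.01  0.    0.02] [ 1.06 -1.5   0.02 -0.32 -0.26  0.02] 0.41432051667893444 15.9417
[-0.318  0.593  0.257  2.19  -0.374  0.399  2.614]
```

View pics/w5.png

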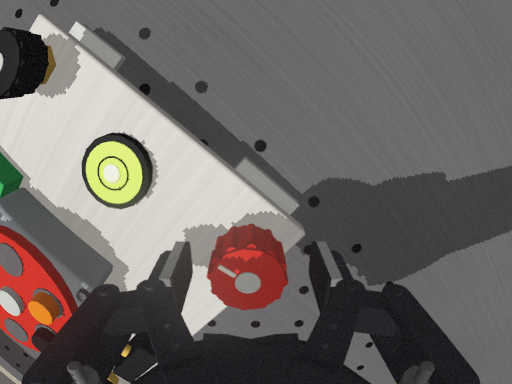

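```bash
cat > turn1.py <<'E'
from h import *
import sys
amax=float(sys.argv[1]); step=float(sys.argv[2]); fz=float(sys.argv[3])
d=np.load('k1.npz'); qa,qb,b=d['qa'],d['qb'],d['b']
try: a=float(open('a.txt').read())
except: a=0.
end=a+amax; c=0
while a<end-1e-6:
    a+=step; s=a*1.273/5
    q=qa+(qb-qa)*s; q[6]=qa[6]+(qb[6]-qa[6])*s-a
    arm.move_j(q); f=fta(3)-b
    print(round(a,2),round(arm.read_time(),2),f.round(2),round(q[6],2))
    if f[2]>fz or abs(f[:3]).max()>9: break
open('a.txt','w').write(str(a))
E
python3 turn1.py 1.2 .2 3
```

```text
0.2 16.3 [ 2.42 -2.    0.26 -0.4  -0.42 -0.06] 2.41
0.4 16.66 [ 2.67 -3.25 -1.   -0.58 -0.59 -0.04] 2.21
0.6 17.02 [ 3.72 -3.32 -0.62 -0.74 -0.74 -0.09] 2.01
0.8 17.38 [ 4.15 -3.73 -1.16 -0.78 -0.79 -0.07] 1.81
1.0 17.73 [ 4.1  -4.06 -1.32 -0.74 -0.86 -0.1 ] 1.61
1.2 18.09 [ 3.77 -3.66 -1.48 -0.73 -0.84 -0.05] 1.41
```

Run:
```python
from h import *
ps=pose(); print(ps[0],ps[1][:,0])
arm.move_gripper(.6); print(arm.read_time(),fta(3)); ps=pose(); print(ps[0])
ps=pose(); im=snapshot('wrist'); cv2.imwrite('pics/w6.png',im)
arm.move_gripper(.3,20); print(arm.read_time(),fta(3),arm.read_opening())
```

```text
[0.43766552 0.0396682  0.14063791] [ 2.01435835e-03 -6.99569018e-04 -9.99997726e-01]
18.3917 [ 0.12 -0.3   0.13  0.02  0.01 -0.  ]
[0.43599706 0.04090316 0.14029547]
18.7667 [-1.8  -0.63  1.46 -0.12  0.29  0.01] 0.41496263608566164
```

View pics/w6.png

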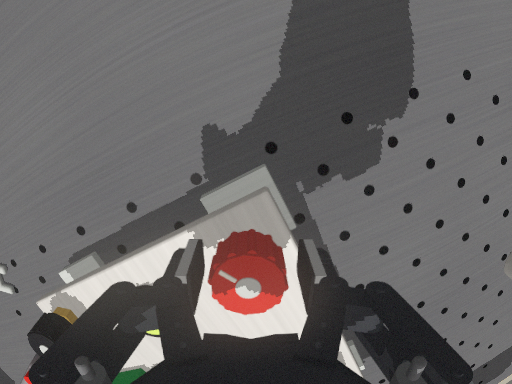

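Run:
```python
from h import *
ps=pose(); print(ps[0],np.round(arm.read_joint_positions(),3),np.arctan2(ps[1][1,1],ps[1][0,1]),ps[1][:,0].round(4))
im=cv2.imread('pics/w6.png')
for z in (.095,.097,.099): 
    x=onplane('wrist',247.5,288,z,ps); print(x.round(4),(ps[1].T@(x-ps[0])).round(4))
cv2.imwrite('pics/w6k.png',cv2.resize(im[225:320,200:300],(700,665),interpolation=cv2.INTER_CUBIC))
```

```text
[0.43639284 0.03996492 0.14046846] [-0.322  0.586  0.263  2.189 -0.37   0.409  1.411] 1.1704540215857697 [-1.3e-03 -1.0e-04 -1.0e+00]
[0.4394 0.0368 0.095 ] [ 0.0455 -0.0017  0.0041]
[0.438  0.0374 0.097 ] [ 0.0435 -0.0017  0.0026]
[0.4366 0.038  0.099 ] [ 0.0415 -0.0017  0.001 ]
```

View pics/w6k.png

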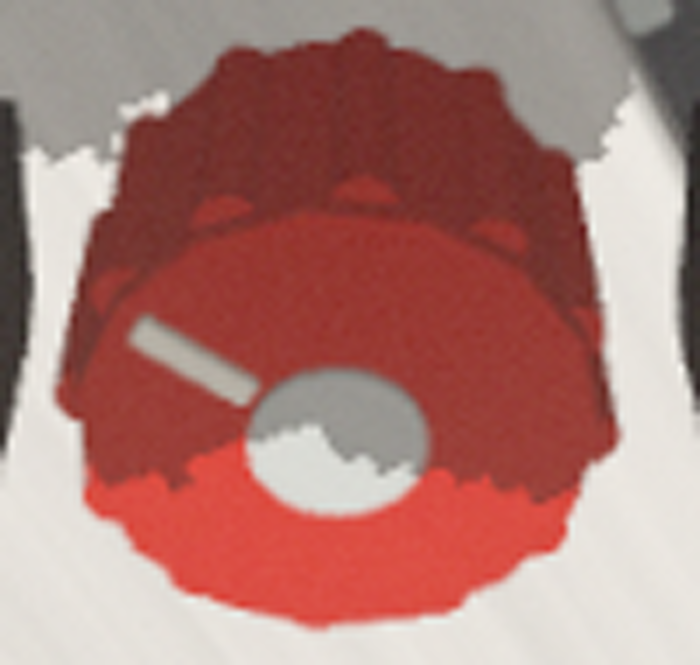

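```bash
cat > turn2.py <<'E'
from h import *
import sys,json
# state: a, psi, x,y,z(cmd TCP), b
S=json.load(open('s.json'))
amax=float(sys.argv[1]); step=float(sys.argv[2]); fz=float(sys.argv[3]); rate=float(sys.argv[4]) if len(sys.argv)>4 else 1.273
a0=S['a']
while S['a']<a0+amax-1e-6:
    S['a']+=step; S['psi']-=step; S['z']-=rate*1e-3*step
    q=arm.ik([S['x'],S['y'],S['z']],down(S['psi']).tolist())
    if q is None: print('no ik'); S['a']-=step; S['psi']+=step; S['z']+=rate*1e-3*step; break
    arm.move_j(q); f=fta(3)-np.array(S['b'])
    print(round(S['a'],2),round(arm.read_time(),2),f.round(2),np.round(np.array(q)[[2,4,5,6]],2))
    if f[2]>fz or abs(f[:3]).max()>9: print('stop');break
json.dump(S,open('s.json','w'))
E
python3 - <<'E'
from h import *
import json
b=np.load('k1.npz')['b']
S=dict(a=1.2,psi=1.1705,x=.4368,y=.0388,z=.1403,b=b.tolist()); json.dump(S,open('s.json','w'))
arm.move_j(arm.ik([S['x'],S['y'],S['z']],down(S['psi']).tolist())); print(fta(3))
E
python3 turn2.py 1.0 .2 3
```

```text
[-2.11  2.5   2.43  0.62  0.38 -0.  ]
1.4 19.42 [-1.74  3.53  3.9   1.09  0.34 -0.04] [ 0.32 -0.44  0.42  1.29]
stop
```

```bash
python3 - <<'E'
from h import *
import json
S=json.load(open('s.json'))
print(arm.read_tool_pos())
S['x']=.4360;S['y']=.0397
arm.move_j(arm.ik([S['x'],S['y'],S['z']],down(S['psi']).tolist())); print(fta(3),arm.read_tool_pos())
arm.move_gripper(.6); print(arm.read_time(),fta(3),arm.read_tool_pos())
ps=pose(); im=snapshot('wrist'); cv2.imwrite('pics/w7.png',im); np.savez('w7.npz',p=ps[0],R=ps[1])
arm.move_gripper(.3,20); print(arm.read_time(),fta(5),arm.read_tool_pos())
json.dump(S,open('s.json','w'))
E
python3 turn2.py .4 .1 4
```

```text
[0.43661657 0.03972922 0.14006135]
[-0.94  3.69  2.67  1.    0.1   0.05] [0.43643591 0.0398564  0.14016582]
20.0167 [-0.1   0.07  0.13  0.01 -0.02  0.01] [0.43616847 0.03890207 0.1399378 ]
20.3917 [ 0.09  0.01  0.91  0.05 -0.01 -0.02] [0.43622659 0.03975297 0.14014024]
1.5 20.77 [ 0.84  1.02  0.85  0.16 -0.16 -0.06] [ 0.34 -0.48  0.42  1.22]
1.6 21.07 [ 1.46  1.17  0.96  0.35 -0.27 -0.08] [ 0.37 -0.51  0.43  1.16]
1.7 21.38 [ 2.02  2.35  1.4   0.52 -0.43 -0.09] [ 0.4  -0.54  0.44  1.09]
1.8 21.68 [ 3.31  3.71  1.01  0.68 -0.63 -0.08] [ 0.42 -0.58  0.45  1.03]
```

View pics/w7.png

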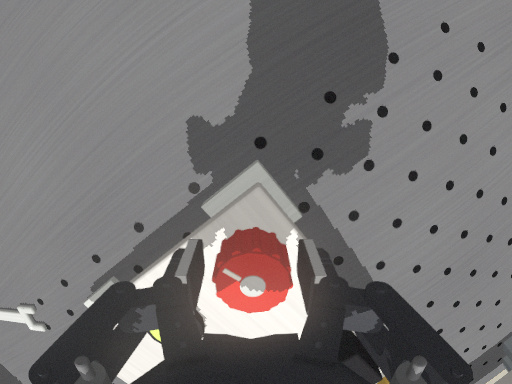

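```bash
python3 - <<'E'
s=open('turn2.py').read()
s=s.replace("    if f[2]>fz","    S['x']+=np.clip(f[0]*.25e-3,-4e-4,4e-4); S['y']+=np.clip(f[1]*.25e-3,-4e-4,4e-4)\n    if f[2]>fz").replace("np.round(np.array(q)[[2,4,5,6]],2))","np.round(np.array(q)[[2,6]],2),np.round(np.r_[S['x'],S['y'],S['z'],arm.read_tool_pos()]*1e3,1))")
open('turn2.py','w').write(s)
E
python3 turn2.py .8 .2 4
```

```text
2.0 21.98 [ 4.07  3.91  1.02  0.85 -0.86 -0.06] [0.48 0.9 ] [436.   39.7 139.3 436.7  40.1 139.4]
2.2 22.29 [ 3.94  3.49  1.02  0.76 -0.91 -0.08] [0.54 0.76] [436.4  40.1 139.  437.1  40.2 139.2]
2.4 22.6 [ 4.4   2.54  0.58  0.64 -1.   -0.05] [0.59 0.62] [436.8  40.5 138.8 437.4  40.4 139. ]
2.6 22.92 [ 5.16  1.63 -0.14  0.4  -1.12 -0.02] [0.65 0.48] [437.2  40.9 138.5 437.7  40.5 138.7]
```

Run:
```python
from h import *
import json
S=json.load(open('s.json'))
arm.move_gripper(.65); print(arm.read_time(),fta(3),arm.read_tool_pos())
K=np.array([.4375,.0389]); c=K.copy(); S['z']+= 0
for i in range(3):
    arm.move_j(arm.ik([c[0],c[1],S['z']],down(S['psi']).tolist())); arm.pause(.15)
    p=np.array(arm.read_tool_pos()); print(p); c+=K-p[:2]
ps=pose(); im=snapshot('wrist'); cv2.imwrite('pics/w8.png',im); np.savez('w8.npz',p=ps[0],R=ps[1])
arm.move_gripper(.3,20); print(arm.read_time(),fta(5),arm.read_tool_pos())
S['x'],S['y']=map(float,c)
json.dump(S,open('s.json','w'))
m=redmask(im)
print(ps[1][:,0].round(4))
```

```text
23.25 [-0.04 -0.68  0.15  0.01 -0.02  0.01] [0.43605418 0.0405581  0.13827011]
[0.43746586 0.03890574 0.13850797]
[0.43752815 0.03891236 0.1385121 ]
[0.43750454 0.0388702  0.1385153 ]
24.85 [ 0.52  0.19  0.56 -0.02 -0.07 -0.01] [0.43771008 0.03883994 0.13860291]
[-0.  0. -1.]
```

View pics/w8.png

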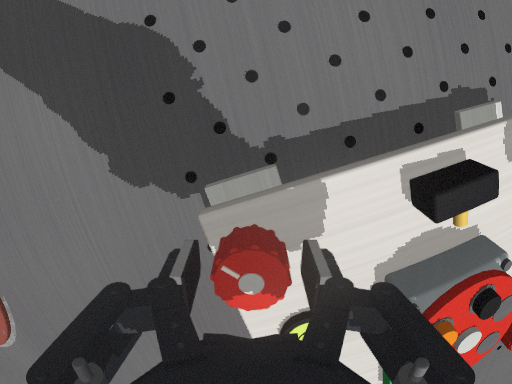

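```bash
sed -i 's/\.25e-3/.1e-3/g' turn2.py; python3 turn2.py 1.6 .2 3
```

```text
2.8 25.25 [ 0.66 -0.33  0.64 -0.01 -0.11 -0.09] [0.7  0.34] [437.5  38.9 138.3 437.7  38.9 138.3]
3.0 25.57 [ 1.3  -0.27  0.7   0.06 -0.15 -0.07] [0.76 0.19] [437.6  38.9 138.  437.7  38.9 138.1]
3.2 25.89 [ 0.53  0.65  3.24  0.06 -0.09 -0.06] [0.81 0.04] [437.7  38.9 137.8 437.8  38.8 137.9]
stop
```

```bash
python3 - <<'E'
from h import *
import json
S=json.load(open('s.json'))
arm.move_gripper(.55); arm.pause(.1); print(arm.read_time(),fta(5),arm.read_tool_pos())
arm.move_gripper(.3,20); print(arm.read_time(),fta(8),arm.read_tool_pos())
E
python3 turn2.py .2 .1 6
```

```text
26.2667 [ 0.28  0.13 -0.21 -0.01  0.    0.  ] [0.43753724 0.03883862 0.13765571]
26.5917 [ 0.02  0.1   0.58 -0.04  0.03  0.04] [0.43772854 0.03877319 0.13779968]
3.3 27.02 [-0.49 -0.95  2.54 -0.02  0.11 -0.04] [ 0.84 -0.04] [437.8  38.9 137.6 437.7  38.8 137.7]
3.4 27.32 [-0.62 -0.55  3.51  0.    0.1  -0.08] [ 0.87 -0.12] [437.7  38.8 137.5 437.7  38.8 137.6]
```

```bash
python3 turn2.py .08 .08 6 0
python3 - <<'E'
from h import *
import json
S=json.load(open('s.json'))
arm.move_gripper(.6); arm.pause(.1); print(arm.read_time(),fta(5),arm.read_tool_pos())
p=np.array(arm.read_tool_pos()); arm.line_to((p+[0,0,.097]).tolist(),velocity=.12)
q=np.array(arm.read_joint_positions()); q[6]+=2.4
q=np.array(arm.ik([.438,.042,.235],down(2.3705).tolist())); print(q.round(2))
arm.move_j(q); arm.pause(.3); ps=pose(); im=snapshot('wrist'); cv2.imwrite('pics/w9.png',im); np.savez('w9.npz',p=ps[0],R=ps[1])
cv2.imwrite('pics/top9.png',snapshot('top')); cv2.imwrite('pics/side9.png',snapshot('side'))
print(arm.read_time(),ps[0])
E
python3 an.py w9 161 142
```

```text
3.48 27.62 [-0.16  0.33  3.88  0.05  0.09 -0.04] [ 0.89 -0.18] [437.6  38.8 137.5 437.7  38.8 137.6]
28.025 [ 0.13 -0.39  0.   -0.01  0.03  0.  ] [0.43759141 0.03880667 0.1374009 ]
[ 0.51  0.56 -0.96  2.07  0.62  0.83  1.55]
31.3083 [0.43793626 0.04215301 0.23483617]
((158.57435607910156, 141.32705688476562), (40.86100769042969, 42.7464599609375), 166.74996948242188) [([157.8, 141.4], [152, 135, 12, 14, 127])]
(array([ 0.48514653, -0.49870987]), np.float64(-0.6928348729319916), np.float64(0.06328679944073244)) [ 0.45976121 -0.04395054  0.065     ]
```

View pics/w9.png

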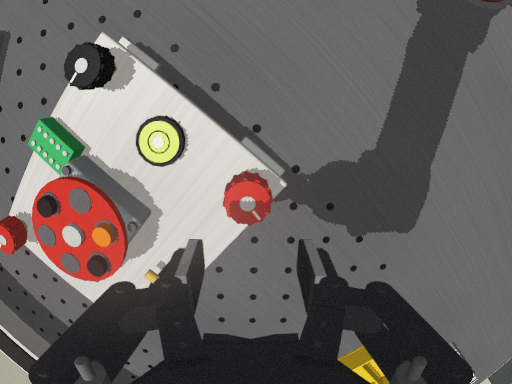

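View pics/w9c.png

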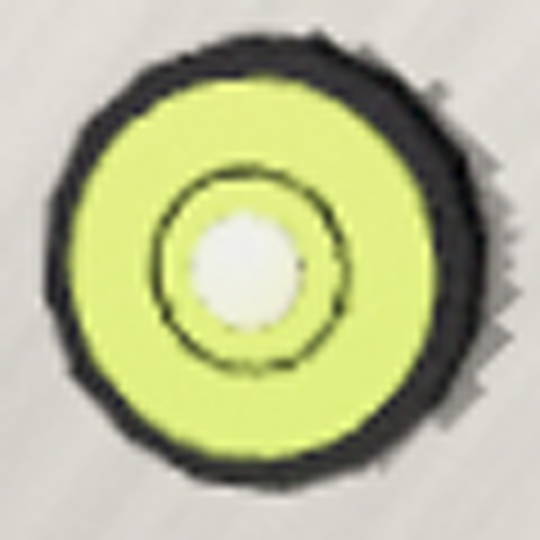

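Run:
```python
from h import *
a=cv2.imread('pics/side0.png');b=cv2.imread('pics/side9.png')
for n,r in (('side',(slice(110,230),slice(190,330))),):
    cv2.imwrite('pics/cmp.png',np.hstack([cv2.resize(x[r],(400,343),interpolation=cv2.INTER_CUBIC) for x in (a,b)]))
for n in ('pics/top0.png','pics/top9.png'):
    im=cv2.imread(n); print([x for x in blobs(redmask(im),85) if x[0][1]<215])
for n in ('pics/side0.png','pics/side9.png'):
    im=cv2.imread(n); print([x[0] for x in blobs(redmask(im),85)])
```

```text
[([298.1, 134.1], [292, 128, 13, 13, 93]), ([277.1, 166.1], [261, 150, 33, 33, 563]), ([248.5, 208.9], [243, 203, 12, 13, 90])]
[([297.3, 135.4], [292, 129, 13, 13, 102]), ([276.5, 166.7], [260, 151, 34, 32, 563])]
[[331.4, 95.3], [236.3, 136.2], [257.0, 152.5], [287.7, 185.3]]
[[351.0, 98.6], [236.9, 136.8], [257.5, 154.0]]
```

View pics/cmp.png

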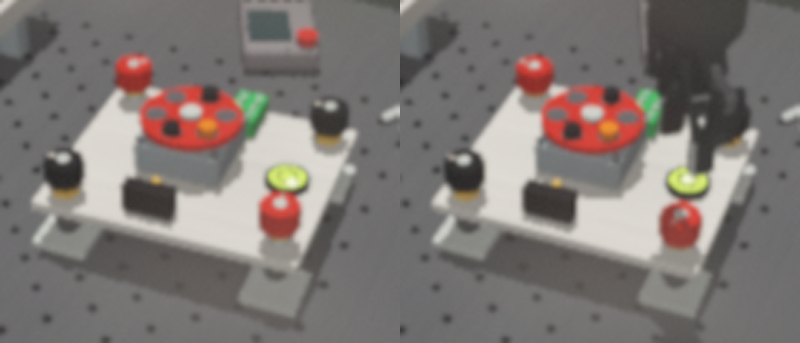

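View pics/top9.png

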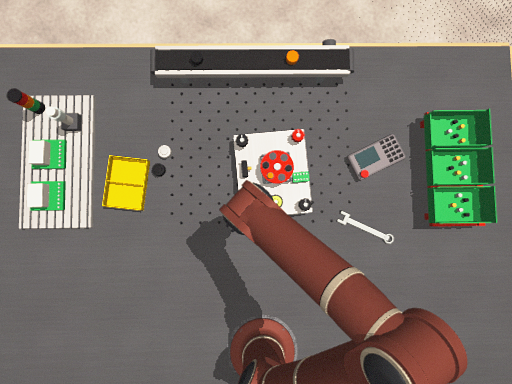

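```bash
python3 -c "
from h import *
print(arm.read_time(),ft()); print(ticket.finish_job(),arm.read_time())"
```

```text
31.3083 [-0.21  0.61  0.67 -0.03 -0.07  0.04]
the job is handed in; nothing more can be done
the job is handed in; nothing more can be done
```

I wound both red knobs down and handed the job in at 31.3 s, with the gripper clear of the station. The station measures level. The even sharing of weight across the four feet is inferred from what I felt while turning, not measured directly.

- **Knob 2:** I turned it clockwise 3.9 rad, which moved the bubble from about 12 mm off towards knob 1 to about 1.2 mm past centre.
- **Knob 1:** I turned it 3.48 rad in total. Contact force first showed between 3.0 and 3.2 rad, and I estimate the foot touched at about 3.0 rad. That puts it about 0.3–0.5 rad past touching, against the 0.45 rad you gave for an even share.
- **Level:** The last wrist picture showed the bubble about 0.7 mm from the ring's centre (about 2 mrad). It had shifted about 0.56 mm between touching and the end, close to the 0.6 mm I expected for an even share.
- **Forces and position:** The wrist force stayed under about 6.5 N, apart from short lateral build-ups during turning when the grip sat off centre; I relieved those on knob 1 by regripping. Before-and-after pictures show the station's disc shifted only about 2 mm, which the levelling itself explains. In the top view the other items look unmoved.
- **Not done:** I did not make a separate push-down rocking test on the locked corners.

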